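# Slide the lidded foil pan into the corner of the serving rail

### The arm

A 7-joint arm with a two-finger parallel gripper is mounted at the origin on the work surface. World frame = base frame: x ahead of the robot, y to its left, z up, the work surface at z = 0. Lengths are in m, angles in rad, forces in N, time in s.
With the tool pointing down it reaches from about 0.425 to 0.825 m from the base axis. Payload 3.6 kg.
Tool frame: the origin (TCP) lies at the very end of the fingers, on their centre line; the grasp point (between the pads) lies 19 mm behind it (env.hold_point_z is the distance from the TCP to the grasp point, in m); z points along the fingers, y is the line along which they close (so a half turn about z gives the same grasp; the last joint's range is limited). The gripper opens to 85 mm and grips with 20 to 120 N. Pads are 22 mm wide; open, the fingers measure 114 mm over their backs; the gripper's body (76 mm by 85 mm) begins 54 mm behind the grasp point. The pads swing forward as they close: fully open they stand 13 mm farther back than shut.
Start: joints at [-1.282, 0.615, -0.013, 1.423, 0.008, 1.103, -0.04], TCP at [0.202, 0.618, 0.207] pointing down, gripper open.
Joint ranges: [-3.12, 3.12], [-0.3, 2.06], [-1.34, 1.32], [0.26, 2.42], [-1.36, 4.5], [0.01, 1.98], [-2.84, 2.84]. Speed limits (rad/s): [2.79, 2.79, 3.14, 3.14, 3.14, 3.14, 3.14].

### API

Orientations are given as a unit quaternion [w, x, y, z].
In Python, from station import env gives the robot as it stands. Calls block until the motion is done:
- env.move_pose(position, orientation): joint-space move of the TCP to a pose.
- env.move_linear(position, frame=None, speed=0.15, f_stop=None): straight line of the TCP; frame=None keeps the orientation; speed is the mean speed in m/s. With f_stop (N) it stops when the force on the tool has changed by that much, and returns True; else False.
- env.move_j(angles): joint-space move.
- env.set_gripper(opening): finger opening in m; the grip force is fixed at half the most; returns when the fingers have stopped.
- env.hold(seconds).
- env.solve_ik(position, orientation): joint angles nearest the present ones, or None.
- env.state(): the state.
- env.camera(name): name is "side" or "top"; returns a dict with "color" (384x512x3 uint8, red, green, blue), "vertical_fov" (degrees; the focal length in pixels is half the picture's height over the tangent of half this angle, whatever the lens; pixels are square), "cx", "cy" (the principal point, pixels), "k1" (the pictures are not rectified: a ray, as slopes to the right and down, at radius r is drawn at 1 + k1 r^2 times it, then the intrinsics apply), "rvec" (rotation vector, rad) and "tvec" (3), from world to camera coordinates, as OpenCV has them. Camera axes: x right, y down, z forward; pixel columns grow to the right and rows downward; lengths in m; the calibration is good to about 2 mm. A picture is of the moment at which its call begins. There is no depth.
A pose or a line that the arm cannot do raises env.PlanningError and nothing moves.
- env.sign_off(): hands the job in; it is judged then, once.
The state is a dict: "time_s": time; "joint_pos": joint angles; "joint_vel": joint speeds; "joint_efforts": joint torques, N m; "tool_pos": TCP position; "eef_rot": TCP orientation; "contact_force": force on the tool from outside, world axes, zero at the start; "wrist_torque": the same for the moment, N m; "grip_width": finger opening in m; "grasp_force": force on a finger pad.
Only numpy, scipy, OpenCV 4.12 (cv2) and the standard library are available. Lean on these libraries where they do the work, as an engineer would, in place of code of your own. Each camera call takes 0.05 s, during which the arm holds its last target. There are 200 camera calls.

### The job

Push the oblong foil pan across the counter into the corner formed by the long steel rail and the steel end plate that stands at one end of it, so that one long side of the pan lies flush against the rail and one short end is right up against the end plate. Only slide it with the fingers: do not grasp, lift or tip it, and leave the round tub and the shaker where they are. Finish with the fingers clear of everything.

Things in the scene. Friction and masses are not known exactly. Their poses are not given: they have to be found in the camera images.
- pan: the oblong aluminium foil pan with a white board lid, loose on the counter, about 0.3 to 0.65 kg. Its rolled rim measures 160 mm along its own y (the long way) by 105 mm along its own x, and lies 40 to 48 mm above its underside; below the rim the body is 142 mm by 87 mm. The rim is what meets the rail, the end plate and a pushing finger. Origin: centre of its underside, z up. It is the same either way round. It slides on the counter at 1.5 to 5 N and stays where it is left
- rail: the straight steel rail fixed to the counter on the far side of the pan from the robot: a bar 660 mm long along its own y, 20 mm thick along its own x, 55 mm high. Origin: centre of its underside; its own -x points towards the robot and the pan, so the face to push against lies at x = -10 mm in its frame. Its place and yaw vary
- end_plate: the plain upright steel end plate fixed to the counter at one end of the rail, at the left or at the right (it varies): 120 mm along its own x, 12 mm thick along its own y, 80 mm high, square to the rail, with its far edge meeting the rail's face. Origin: centre of its underside; its axes are parallel to the rail's. The pan belongs on the side that faces the middle of the rail, so against the face 6 mm from the origin on that side
- caddy: black open napkin caddy with a block of white napkins, fixed to the counter at the other end of the rail from the end plate: 120 mm along its own x, 90 mm along its own y, 60 mm high. Origin: centre of its underside. Not to be used
- tub: white round tub with a screw lid, loose, 84 mm across, 60 mm high, standing at one side of the counter nearer the robot. Origin: centre of its underside. Leave alone
- shaker: steel shaker, loose, 42 mm across, 90 mm high, standing at the side opposite the tub. Origin: centre of its underside. Leave alone

How it is judged:
At the end, for the whole second after the job is handed in: The pan stands flat on the counter, at rest: its long side within 6 mm of the rail's face and parallel to it within 0.08 rad, its short end within 6 mm of the face of the end plate that looks towards the middle of the rail (x of pan in the frame of rail between -0.0685 and -0.05 m and angle between the x axis of pan and the x axis of rail, either way round below 0.08 rad and ((y of end_plate in the frame of rail above 0 m and y of pan in the frame of end_plate between -0.092 and -0.07 m) or (y of end_plate in the frame of rail below 0 m and y of pan in the frame of end_plate between 0.07 and 0.092 m)) and height (world z) of pan below 0.006 m and angle between pan's own z axis and vertical below 0.05 rad and linear speed of pan below 0.01 m/s); the robot touches nothing.
It fails at once if the pan is lifted or tipped (more than 12 mm off the counter, or 0.2 rad) (height (world z) of pan above 0.012 m or angle between pan's own z axis and vertical above 0.2 rad).
It fails at once if the tub or the shaker is moved by more than 20 mm (distance of any of tub, shaker from where it was at the start of the episode above 0.02 m).
It also fails if it takes over 64 s, if anything falls off the work surface, if the arm or the gripper's body presses on something with over 40 N, if the wrist force passes 120 N, or if a joint passes its speed limit or range.

## Working session

There is one attempt and no reset: what is moved stays moved. The work goes in short steps, each a Python script; the robot and the scene stay as the last script left them, time stands still between calls to the robot, and variables do not carry over. Pictures are saved under pics/ and viewed, at most 10 in all, crops included, and the job is handed in when it is done.

```bash
ls; mkdir -p pics; python3 - <<'E'
from station import env
import cv2
for n in("top","side"):
    c=env.camera(n); cv2.imwrite(f"pics/{n}0.png",c["color"][:,:,::-1]); print({k:v for k,v in c.items() if k!="color"})
s=env.state();print(s["time_s"],s["tool_pos"],s["eef_rot"])
E
```

```text
pics
{'vertical_fov': 49.7843718522442, 'cx': 252.46178139934446, 'cy': 197.43416076059904, 'k1': -0.14959610603049067, 'rvec': array([ 2.17790292, -2.15028532,  0.09225935]), 'tvec': array([0.01249349, 0.56084942, 0.94919367])}
{'vertical_fov': 47.08825848895375, 'cx': 256.79186989122877, 'cy': 195.2574700045159, 'k1': -0.04458752460740727, 'rvec': array([ 0.27288884, -2.88517462,  1.08259504]), 'tvec': array([0.53639902, 0.10035617, 1.18501626])}
0.1 [0.20165035 0.61712145 0.20561097] [-1.56793226e-04  1.57210472e-01  9.87564391e-01 -1.19004352e-03]
```

View pics/top0.png

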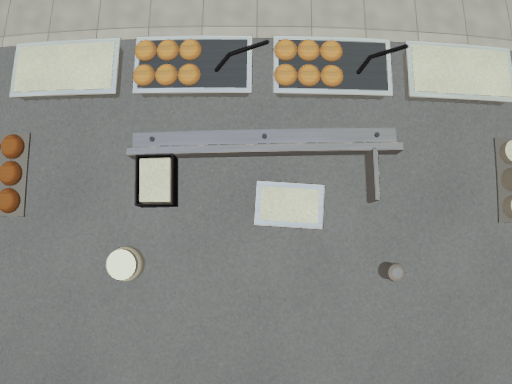

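View pics/side0.png

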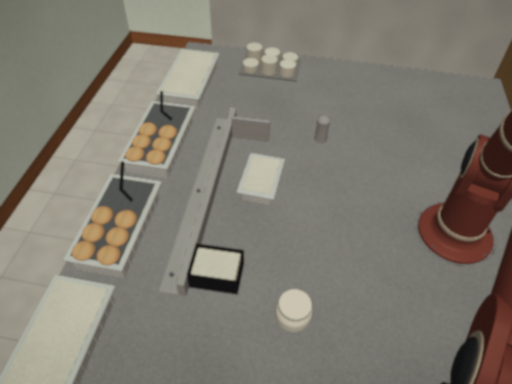

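The top view has the far side upward and robot's left to the left. The rail runs across at rows 128–155, and the end plate is at about (377,175), so at the right. The pan is at (290,205), the tub at (123,264) and the shaker at (396,272). I'll zoom in on the rail and pan to get exact edges.

```bash
cat > h.py <<'E'
import numpy as np, cv2
def px2w(c,uv,z):
    """pixels -> world points on the plane at height z"""
    f=c["color"].shape[0]/2/np.tan(np.radians(c["vertical_fov"]/2))
    uv=np.atleast_2d(np.float64(uv)); d=(uv-[c["cx"],c["cy"]])/f
    p=d.copy()
    for _ in range(20): p=d/(1+c["k1"]*(p**2).sum(1,keepdims=True))
    R=cv2.Rodrigues(np.float64(c["rvec"]))[0]; o=-R.T@c["tvec"]
    r=np.c_[p,np.ones(len(p))]@R
    return o+r*((z-o[2])/r[:,2:])
E
python3 - <<'E'
import cv2
a=cv2.imread("pics/top0.png")
cv2.imwrite("pics/z1.png",cv2.resize(a[115:245,230:430],None,fx=4,fy=4,interpolation=cv2.INTER_CUBIC))
cv2.imwrite("pics/z2.png",cv2.resize(a[115:215,120:290],None,fx=4,fy=4,interpolation=cv2.INTER_CUBIC))
E
```

```text
(no output)
```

View pics/z1.png

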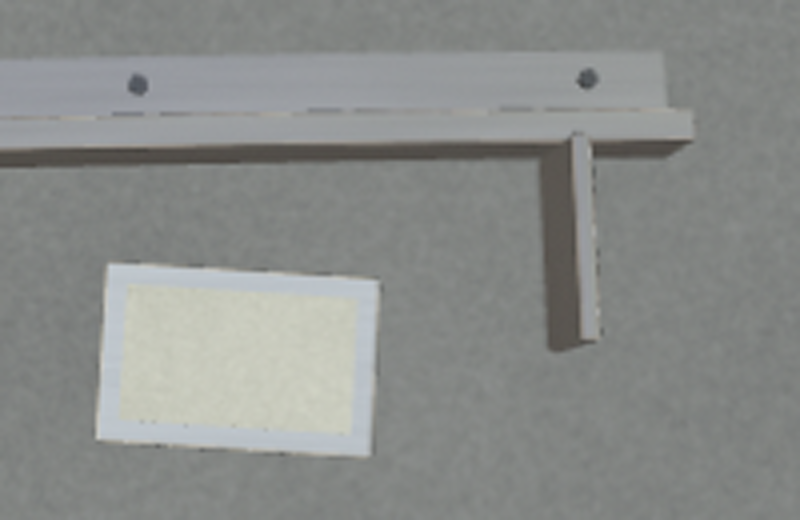

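View pics/z2.png

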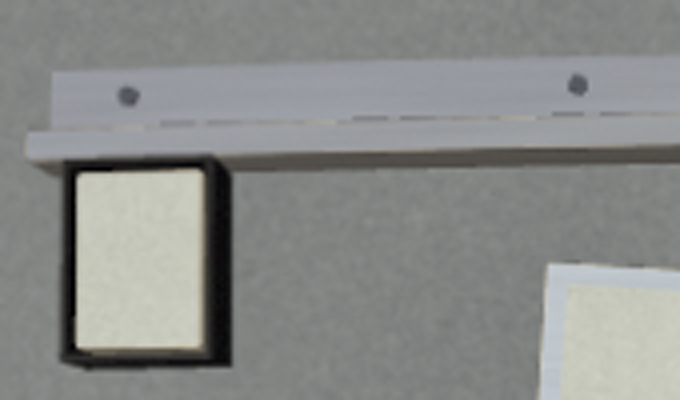

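z1 shows the pan's rim corners at (107,263), (379,281), (371,457) and (96,439). The rail's near top edge ends at (692,140), and the plate's inner top edge runs from (572,135) to (580,342). In z2 the rail's left end on the near top edge is at (25,158).

```bash
cat >> h.py <<'E'
def crop(p,o): return (np.float64(p)+.5)/4-.5+np.float64(o)
E
python3 - <<'E'
from h import *
from station import env
c=env.camera("top"); np.set_printoptions(precision=4,suppress=True)
o1=(230,115);o2=(120,115)
pan=px2w(c,crop([(107,263),(379,281),(371,457),(96,439)],o1),.048)[:,:2]
print(pan,pan.mean(0),[np.linalg.norm(pan[i]-pan[i-1]) for i in range(4)])
d=(pan[0]-pan[1])+(pan[3]-pan[2]);print("pan yaw (long axis vs +y)",np.arctan2(-d[0],d[1]))
r=px2w(c,np.r_[crop([(692,140)],o1),crop([(25,158)],o2)],.055)[:,:2]
d=r[1]-r[0];print("rail",r,np.linalg.norm(d),"yaw",np.arctan2(-d[0],d[1]))
e=px2w(c,crop([(572,135),(580,342),(592,140),(600,340)],o1),.08)[:,:2];print("plate",e)
print("tub,shaker",px2w(c,[(122,264)],.06),px2w(c,[(396,272)],.09))
for p in [(.6,0,.2),(.75,-.1,.06)]:
  for a in (0,np.pi/2): print(p,a,env.solve_ik(p,[0,np.cos(a/2),np.sin(a/2),0]))
E
```

```text
[[ 0.5986  0.0108]
 [ 0.59   -0.1475]
 [ 0.4879 -0.1426]
 [ 0.4964  0.0159]] [ 0.5432 -0.0658] [np.float64(0.10224465794943917), np.float64(0.1584886682272968), np.float64(0.10225861112807265), np.float64(0.15863306321165457)]
pan yaw (long axis vs +y) -0.054019254767294855
rail [[ 0.6759 -0.3344]
 [ 0.6574  0.3204]] 0.6550064768677741 yaw 0.028252760402622243
plate [[ 0.6716 -0.2545]
 [ 0.5527 -0.2566]
 [ 0.6689 -0.2661]
 [ 0.554  -0.2682]]
tub,shaker [[0.3999 0.3173 0.06  ]] [[ 0.3925 -0.3012  0.09  ]]
(0.6, 0, 0.2) 0 [-0.4843  0.6448  0.7748  1.6008 -0.4912  1.1004 -1.1533]
(0.6, 0, 0.2) 1.5707963267948966 [-0.3052  0.5724  0.4426  1.595  -0.273   1.036   0.2157]
(0.75, -0.1, 0.06) 0 [-0.2123  1.0318  0.7454  1.2129 -0.6925  1.1474 -1.0121]
(0.75, -0.1, 0.06) 1.5707963267948966 [-0.0583  0.9503  0.3593  1.206  -0.3376  1.0424  0.3319]
```

```bash
cat >> h.py <<'E'
PSI=0.028; X=np.array([np.cos(PSI),np.sin(PSI)]); Y=np.array([-X[1],X[0]])
C=np.array([0.6720,-0.2555])          # corner: rail face / plate face, world
def w(x,y,z): return np.r_[C+x*X+y*Y,z]   # corner frame -> world
def q(a): a+=PSI; return np.array([0,np.cos(a/2),np.sin(a/2),0])
def cf(p): d=np.array(p[:2])-C; return np.array([d@X,d@Y])
E
python3 - <<'E'
from h import *
from station import env
np.set_printoptions(precision=4,suppress=True)
p=cf((.5432,-.0658)); print("pan in corner frame",p)
env.move_pose(w(p[0]-.095,p[1],.15),q(0))
env.move_linear(w(p[0]-.095,p[1],.018))
print(env.state()["time_s"],env.state()["contact_force"])
print(env.move_linear(w(-.105-.025,p[1],.018),speed=.06,f_stop=12))
s=env.state();print(s["time_s"],cf(s["tool_pos"]),s["tool_pos"],s["contact_force"])
print(env.move_linear(w(-.105-.003,p[1],.018),speed=.03,f_stop=12))
s=env.state();print(s["time_s"],cf(s["tool_pos"]),s["tool_pos"],s["contact_force"])
cv2.imwrite("pics/t1.png",cv2.resize(env.camera("top")["color"][100:250,220:420,::-1],None,fx=4,fy=4,interpolation=cv2.INTER_CUBIC))
E
```

```text
pan in corner frame [-0.1234  0.1932]
3.775 [ 0.2028  1.4142 -0.2282]
False
5.4 [-0.1304  0.1932] [ 0.5363 -0.066   0.018 ] [-0.0597  0.3433  0.86  ]
False
6.2833 [-0.1083  0.1932] [ 0.5584 -0.0654  0.0179] [0.6917 0.2594 0.5503]
```

View pics/t1.png

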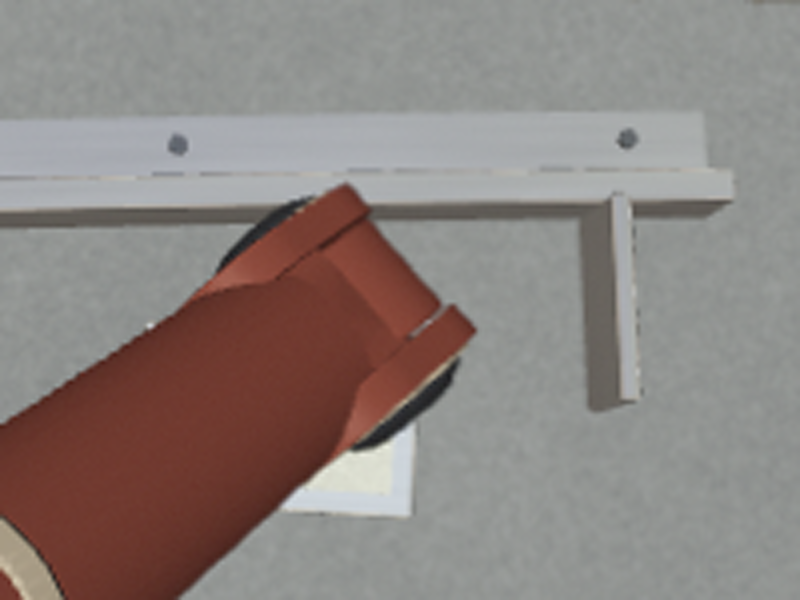

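The gripper hides most of the pan, but its near-right rim corner at (412,515) in the crop is where it started. So the pan hasn't moved, and no contact force was recorded either. I'll check with the side camera.

```bash
python3 - <<'E'
from h import *
from station import env
c=env.camera("side")
s=env.state();print(s["time_s"],s["tool_pos"],s["eef_rot"],s["joint_pos"],s["grip_width"],s["contact_force"])
cv2.imwrite("pics/s1.png",cv2.resize(c["color"][90:290,130:390,::-1],None,fx=3,fy=3,interpolation=cv2.INTER_CUBIC))
E
```

```text
6.3833 [ 0.55837772 -0.06540499  0.01801315] [-4.78954282e-05  9.99903812e-01  1.38689429e-02 -1.30229818e-04] [-0.35754518  0.85598021  0.73229931  1.87424694 -0.83419827  0.75005773
 -0.68904929] 0.08518326704103846 [ 0.14025585 -0.46109531  0.29426397]
```

View pics/s1.png

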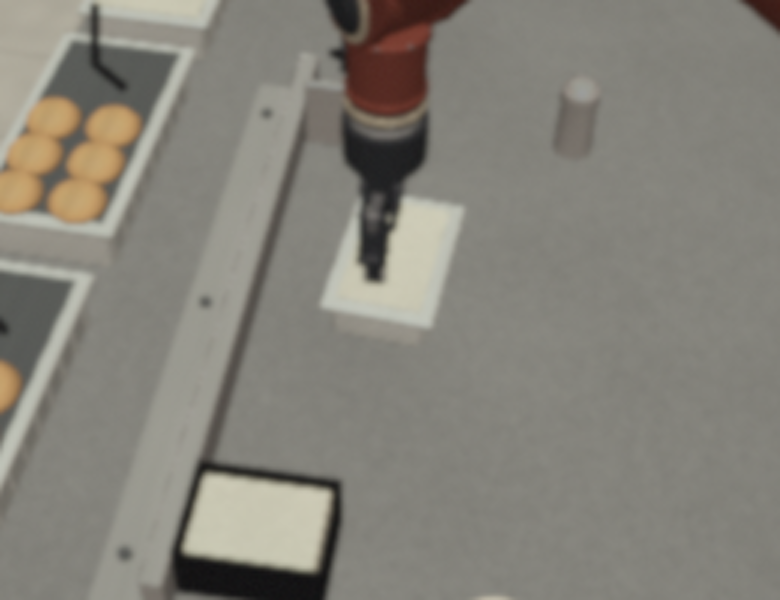

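The side view shows the finger tip at crop (375,275), which is full-frame about (254.7,181.3). It seems to be above the pan, over its lid, so the reported tool height may not match the picture. I'll compare the projection.

```bash
cat >> h.py <<'E'
def proj(c,P):
    f=c["color"].shape[0]/2/np.tan(np.radians(c["vertical_fov"]/2))
    K=np.array([[f,0,c["cx"]],[0,f,c["cy"]],[0,0,1]])
    return cv2.projectPoints(np.float64(P).reshape(-1,1,3),np.float64(c["rvec"]),np.float64(c["tvec"]),K,np.array([c["k1"],0,0,0.]))[0][:,0]
E
python3 - <<'E'
from h import *
from station import env
np.set_printoptions(precision=4,suppress=True)
c=env.camera("side"); t=env.camera("top")
# check calibration side vs top on static things: pan corner rim & rail corner
print("side proj of pan corners(top)",proj(c,[[.5986,.0108,.048],[.59,-.1475,.048],[.4879,-.1426,.048],[.4964,.0159,.048]]))
print("seen left-near corners crop->",[((x+.5)/3-.5+130,(y+.5)/3-.5+90) for x,y in((322,306),(433,325),(465,207))])
for z in(.018,.031,.05,.08,.11): print(z,proj(c,[[.558,-.015,z],[.558,-.115,z]]).ravel(), px2w(c,[(254.7,181.3)],z))
E
```

```text
side proj of pan corners(top) [[237.2952 191.031 ]
 [251.3323 152.3359]
 [285.1635 158.2422]
 [273.8882 197.9574]]
seen left-near corners crop-> [(237.0, 191.66666666666669), (274.0, 198.0), (284.66666666666663, 158.66666666666669)]
0.018 [253.5037 193.4974 259.7833 168.6202] [[ 0.5633 -0.0617  0.018 ]]
0.031 [253.5567 190.4275 259.881  165.5173] [[ 0.5613 -0.0498  0.031 ]]
0.05 [253.6357 185.8517 260.0264 160.8975] [[ 0.5583 -0.0324  0.05  ]]
0.08 [253.7644 178.4039 260.2628 153.3913] [[ 0.5535 -0.005   0.08  ]]
0.11 [253.8981 170.6698 260.5075 145.6137] [[0.5488 0.0225 0.11  ]]
```

Both cameras agree on the pan, and they put the finger tips near z≈0.06–0.08, although tool_pos says 0.018. So the fingers passed over the pan. I'll probe the counter in free space to measure the height offset.

```bash
python3 - <<'E'
from h import *
from station import env
np.set_printoptions(precision=4,suppress=True)
p=cf((.5432,-.0658))
env.move_linear(w(-.108,p[1],.06),speed=.1)
env.move_linear(w(p[0]-.105,p[1],.06))
env.move_linear(w(p[0]-.105,p[1],.015))
print(env.move_linear(w(p[0]-.105,p[1],-.05),speed=.02,f_stop=4))
s=env.state();print(s["time_s"],s["tool_pos"],s["contact_force"])
c=env.camera("side")
cv2.imwrite("pics/s2.png",cv2.resize(c["color"][90:290,150:410,::-1],None,fx=3,fy=3,interpolation=cv2.INTER_CUBIC))
E
```

```text
True
10.7583 [ 0.4383 -0.0687 -0.0377] [0.2134 0.3376 6.2148]
```

View pics/s2.png

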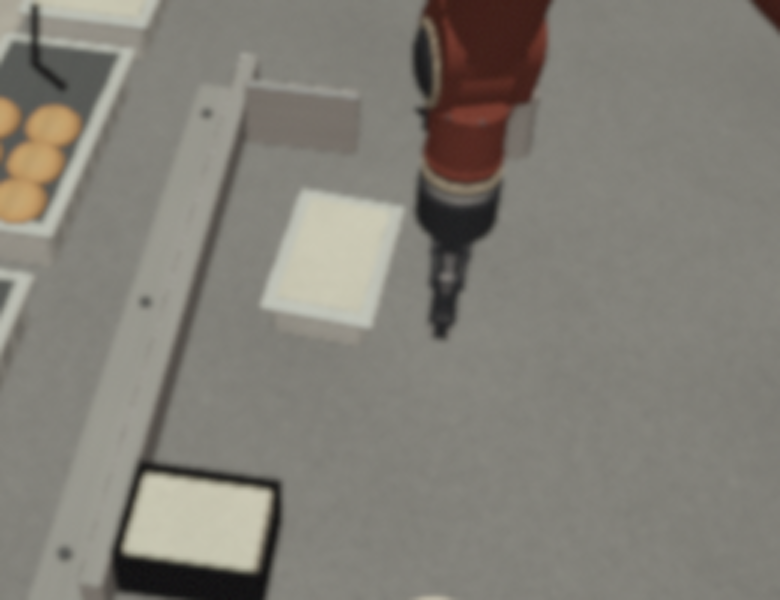

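The fingers touched the counter at reported z = −0.038, so the open tips are 38 mm higher than tool_pos says. The pan is undisturbed. The finger's lower end is at crop (440,335), so I'll check the lateral offset, then push at the corrected height.

```bash
python3 - <<'E'
from h import *
from station import env
np.set_printoptions(precision=4,suppress=True)
c=env.camera("side")
print("tip",px2w(c,[crop((440,335),(0,0))*0+[(440.5)/3-.5+150,(335.5)/3-.5+90]],0), "expected ~",[.438,-.0687+.055])
p=cf((.5432,-.0658)); Z=-.0377+.022
env.move_linear(w(p[0]-.100,p[1],Z),speed=.05)
f=env.move_linear(w(-.105-.030,p[1],Z),speed=.05,f_stop=15)
s=env.state();print(f,s["time_s"],cf(s["tool_pos"]),s["tool_pos"],s["contact_force"])
if not f:
    f=env.move_linear(w(-.105+.002,p[1],Z),speed=.03,f_stop=12)
    s=env.state();print(f,s["time_s"],cf(s["tool_pos"]),s["tool_pos"],s["contact_force"])
E
```

```text
tip [[ 0.4363 -0.0253  0.    ]] expected ~ [0.438, -0.013699999999999997]
False 13.3833 [-0.1373  0.1938] [ 0.5293 -0.0656 -0.0159] [-6.3111 -0.4567  4.3262]
True 14.25 [-0.1138  0.1939] [ 0.5529 -0.0648 -0.0165] [ 0.78   -0.0143 -1.4396]
```

The pan is against the rail: it stopped at finger x ≈ −0.114, and the rim plus finger depth add up to that. Next I'll push from the left short end along the rail.

```bash
python3 - <<'E'
from h import *
from station import env
np.set_printoptions(precision=4,suppress=True)
def st(m): s=env.state();print(m,round(s["time_s"],2),cf(s["tool_pos"]),s["tool_pos"][2],s["contact_force"])
y=.194; x=-.058; ys=.33
env.move_linear(w(-.16,y,-.0157),speed=.1)
env.move_linear(w(-.16,y,.12))
env.set_gripper(.045)
env.move_pose(w(x,ys,.10),q(np.pi/2))
env.move_linear(w(x,ys,.0)); st("above")
f=env.move_linear(w(x,ys,-.05),speed=.025,f_stop=4); st(f)
z=env.state()["tool_pos"][2]+.020
env.move_linear(w(x,ys,z),speed=.05)
c=env.camera("top")
cv2.imwrite("pics/t2.png",cv2.resize(c["color"][100:250,220:420,::-1],None,fx=4,fy=4,interpolation=cv2.INTER_CUBIC))
f=env.move_linear(w(x,.205,z),speed=.06,f_stop=15); st(f)
E
```

```text
above 18.12 [-0.0572  0.3295] 0.000784018378814838 [-0.3563  0.6217  1.4912]
True 19.26 [-0.058  0.33 ] -0.02662059599281706 [-0.4662  0.3284  4.3506]
False 22.11 [-0.058   0.2053] -0.006610571796391115 [-0.5782  4.5336  0.8736]
```

View pics/t2.png

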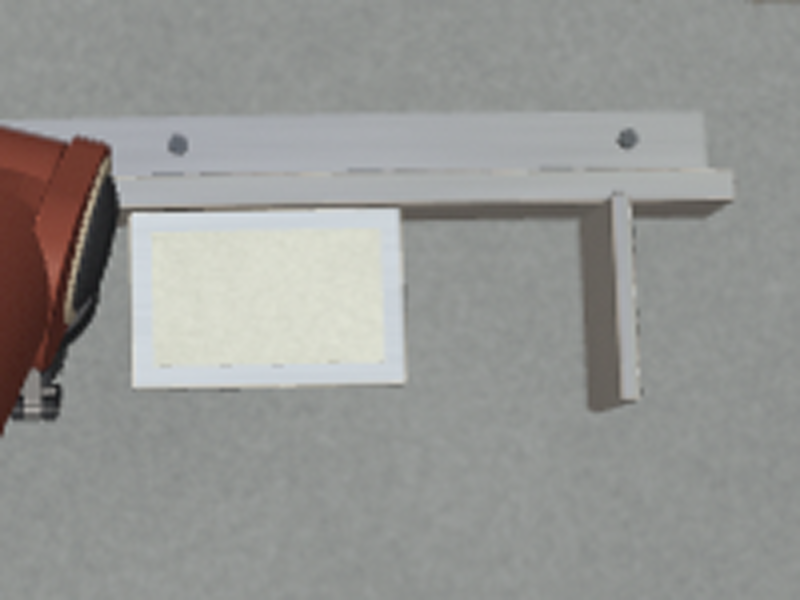

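In t2 the pan lies flush along the rail, with its far edge at row ~209 and its right end at x≈403. That leaves about 115 mm to the plate. The end push is sliding it at 4.5 N, so I'll keep going to the plate.

```bash
python3 - <<'E'
from h import *
from station import env
np.set_printoptions(precision=4,suppress=True)
def st(m): s=env.state();print(m,round(s["time_s"],2),cf(s["tool_pos"]),s["tool_pos"][2],s["contact_force"])
z=-.0066;x=-.058
f=env.move_linear(w(x,.150,z),speed=.03,f_stop=10); st(f)
y=cf(env.state()["tool_pos"])[1]
env.move_linear(w(x,y+.06,z),speed=.1)
env.move_linear(w(x,y+.06,.13))
env.move_pose(w(-.22,y+.06,.15),q(0)); st("up")
c=env.camera("top")
cv2.imwrite("pics/t3.png",cv2.resize(c["color"][100:250,260:460,::-1],None,fx=4,fy=4,interpolation=cv2.INTER_CUBIC))
E
```

```text
True 23.28 [-0.0586  0.1727] -0.0069856185933432 [-0.025   0.1511  1.0241]
up 26.18 [-0.2194  0.2328] 0.1498181524113649 [-0.1489 -0.5226 -0.5938]
```

View pics/t3.png

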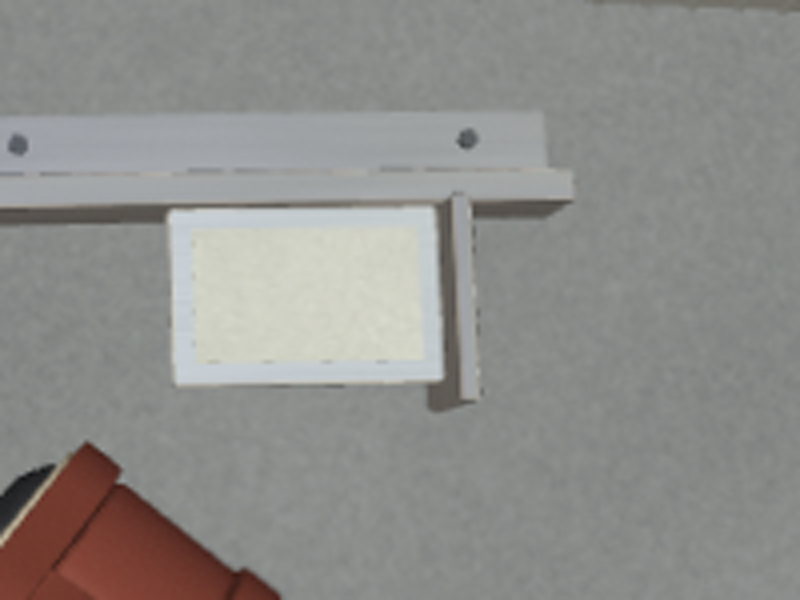

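In t3 the pan's rim corners are (169,210), (435,206), (442,381) and (175,385). It sits under the rail edge, and there's a shadow strip to the plate's inner top edge, which runs (452,195)–(462,400). I'll put numbers on the gaps.

```bash
python3 - <<'E'
from h import *
from station import env
np.set_printoptions(precision=4,suppress=True)
c=env.camera("top"); o=(260,100)
P=px2w(c,crop([(169,210),(435,206),(442,381),(175,385)],o),.048)
print("pan",np.array([cf(a) for a in P]),"centre",cf(P.mean(0)))
print("plate",np.array([cf(a) for a in px2w(c,crop([(452,195),(461,400),(470,195),(479,398)],o),.08)]))
print("rail",np.array([cf(a) for a in px2w(c,crop([(572,199),(0,208)],o),.055)]))
E
```

```text
pan [[-0.0008  0.1606]
 [-0.      0.0024]
 [-0.104   0.0032]
 [-0.1039  0.16  ]] centre [-0.0521  0.0816]
plate [[-0.0004  0.001 ]
 [-0.1181  0.0016]
 [-0.0005 -0.0095]
 [-0.1172 -0.0089]]
rail [[ 0.0023 -0.079 ]
 [ 0.0004  0.2596]]
```

The gaps to both the rail and the plate come out at about 1–2 mm, against a limit of 6 mm. The pan is parallel to within about 0.01 rad, and the fingers are clear.

```bash
python3 -c "
from station import env
print(env.sign_off(), env.state()['time_s'])"
```

```text
the job is handed in; nothing more can be done
the job is handed in; nothing more can be done
```

The job is handed in, though the judge's result wasn't shown: by the last top picture the pan sits flush in the corner, about 1–2 mm from both the rail and the end plate, with the fingers clear and about 26 s of the 64 s used.

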